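Load an oiled toy house on the lamp turntable and index it one stop

TASK

Take the dark oiled toy house that stands by itself near the table's front edge and stand it upright on the cork pad at the open front of the turntable, in the middle of the pad with its long walls along the pad's long edges. Then turn the turntable one third of a turn counter-clockwise (seen from above), until the catch clicks in at the next stop and the house stands back beside the mast, without the house tipping or shifting on its pad. Leave the pale tower, the mug, the tape roll and the sanding block where they are.

Things in the scene. Friction and masses are not known exactly. Their poses are not given: they have to be found in the camera images.
- oiled_house: dark oiled toy house with gable roof, loose, about 90 g; 86 long x 52 wide x 99 mm high (walls 46 mm apart at the foot, 51 at 60 mm up, roof above). Origin at the centre of its underside; x along its length, y across it, z up. It starts near the table's front edge, right or left of the turntable (the dark houses farther back stay), its length within 25 degrees of the world's y. Grip it across its walls (y), 50 to 60 mm up.
- front_pad (a point): centre of the top of the cork pad that starts at the turntable's open front (from 23 degrees right to 9 degrees left of it). Pad 64 x 100 x 2 mm, flat, no rim, 70 mm from the turntable's axis, top 152 mm above the table; turns with the disc. x points from the pad to the axis (short side), y along the long side, z up. Two more such pads, 120 degrees apart, stay empty.
- turntable (a joint): angle in rad, counter-clockwise from above positive. Stops (a spring roller between two studs) at 0 (pad straight at the front) and 2.094. Starts at -0.15 to 0.40; range -0.5 to 2.6. Friction is about 0.6 N at the handle and the disc stays where left; passing a stud takes 4 to 8 N at the handle; within 3 degrees of a stop the catch draws the disc in. It can be driven past the stop.
- handle_grip (a point): on the axis of the handle, an upright red round post 18 mm thick with domed top, fixed on the disc 109 mm from the axis, 170 degrees clockwise (from above) from the front pad. This point is 192, the post's top 220, the disc's top 150 mm above the table. It starts at the back under the lamp panel, where only a tool tilted 30 to 45 degrees, leaning to the front, gets in; it comes forward on the left
- turntable_axis (a point): on the turntable's vertical axis, 152 mm above the table. The plywood disc is 250 mm in diameter and 12 mm thick, on a round column 44 mm thick with a foot 110 mm across. Axes are those of the disc (x points away from the front pad).
- stand: the fixed stand under the turntable: origin on the table under the turntable's axis, x to the back (front is -x). At the back, 185 mm from the axis, a mast (22 mm thick, 462 mm high) bears the lamp panel. A blue catch housing (22 x 30 mm, top 148 mm above the table) stands 150 mm from the axis, 40 degrees right of the front.
- lamp_edge (a point): middle of the lower front edge of the flat white lamp panel, 430 mm above the table. The panel is 190 mm wide, 20 mm thick and reaches from here (60 mm behind the axis) 140 mm to the back. Nothing is above the front half of the turntable.
- pale_tower: bystander: tall pale wooden gate tower, 71 x 63 x 202 mm, loose; origin at the centre of its underside. It and the oiled house swap places between starts.
- sanding_block: bystander: cork sanding block, 39 x 65 x 28 mm, loose, lying on the table; origin at the centre of its underside.
- tape_roll: bystander: roll of tape lying flat, 104 mm across, 25 mm high, loose, at the far right; origin at the centre of its underside.
- mug: bystander: white dotted mug, 92 x 127 x 93 mm with its handle, loose, at the far left; origin at the centre of its underside.
There are look-alikes about, which are no part of the job. There is more than one size of the oiled_house; the one meant has the size given above.

How it is judged:
On the way, in this order (a step that is already met when the one before it is completed fails the run):
1. the oiled house stands on the front pad, let go, before the turntable is indexed (distance between oiled_house and front_pad below 0.015 m and angle between the x axis of oiled_house and the y axis of front_pad, either way round below 0.2 rad and angle between oiled_house's own z axis and vertical below 0.1 rad and contact force between the fingers and oiled_house below 0.2 N and value of joint turntable below 0.7 rad and linear speed of oiled_house below 0.02 m/s), for 0.2 s.
2. the turntable has reached the stop a third of a turn on, with the house still on its pad (value of joint turntable between 2.044 and 2.144 rad and distance between oiled_house and front_pad below 0.015 m and angle between the x axis of oiled_house and the y axis of front_pad, either way round below 0.2 rad and angle between oiled_house's own z axis and vertical below 0.1 rad and contact force between the fingers and oiled_house below 0.2 N), for 0.2 s.
At the end, for the whole second after the job is handed in: The turntable rests in the stop at 2.094 rad (within 0.05), and the oiled house stands at rest on the pad that was at the front: centre within 15 mm of the pad's centre, long side within 0.2 rad of the pad's long side, tilted less than 0.1 rad, nothing holding it. The bystanders are where they were (all of step 2 and velocity of joint turntable between -0.03 and 0.03 rad/s and linear speed of oiled_house below 0.02 m/s); the robot touches nothing.
It fails at once if the oiled house toppled (angle between oiled_house's own z axis and vertical above 0.7 rad).
It fails at once if the pale tower was pushed away (over 25 mm) or tipped (distance of pale_tower from where it was at the start of the episode above 0.025 m or angle between pale_tower's own z axis and vertical above 0.2 rad).
It fails at once if the sanding block was pushed away (over 25 mm) or tipped (distance of sanding_block from where it was at the start of the episode above 0.025 m or angle between sanding_block's own z axis and vertical above 0.3 rad).
It fails at once if the tape roll was pushed away (over 25 mm) or tipped (distance of tape_roll from where it was at the start of the episode above 0.025 m or angle between tape_roll's own z axis and vertical above 0.3 rad).
It fails at once if the mug was pushed away (over 25 mm) or tipped (distance of mug from where it was at the start of the episode above 0.025 m or angle between mug's own z axis and vertical above 0.3 rad).
It also fails if it takes over 72 s, if anything falls off the work surface, if the arm or the gripper's body presses on something with over 40 N, if the wrist force passes 120 N, or if a joint passes its speed limit or range.

ROBOT

A 6-joint arm with a two-finger parallel gripper is mounted at the origin on a cart in front of the work surface, level with it; the furniture and walls round the work are solid. World frame = base frame: x ahead of the robot, y to its left, z up, the work surface at z = 0. Lengths are in m, angles in rad, forces in N, time in s.
With the tool pointing down it reaches from about 0.275 to 0.75 m from the base axis. Payload 10.2 kg.
Tool frame: the origin (TCP) lies midway between the tips of the shut fingers; the grasp point (between the pads) lies 19 mm behind it (env.hold_point_z is the distance from the TCP to the grasp point, in m); z points along the fingers, y is the line along which they close (so a half turn about z gives the same grasp; the last joint's range is limited). The gripper opens to 85 mm and grips with 20 to 120 N. Pads are 22 mm wide; open, the fingers measure 114 mm over their backs; the gripper's body (76 mm by 85 mm) begins 54 mm behind the grasp point. The pads swing forward as they close: fully open they stand 13 mm farther back than shut.
Start: joints at [-1.4, 0.313, 1.498, -0, 1.331, -0.223], TCP at [0.201, -0.485, 0.195] pointing down, gripper open.
Joint ranges: [-2.94, 2.94], [-0.97, 2.17], [0.19, 2.56], [-1.23, 4.37], [0.02, 3.11], [-2.88, 2.88]. Speed limits (rad/s): [2.39, 2.39, 3.01, 3.14, 3.14, 3.14].

INTERFACE

Orientations are given as a unit quaternion [x, y, z, w].
In Python, from bench import env, kinematics, monitor, eyes, job gives the robot as it stands. The module is installed in compiled form; this text tells all that it offers. Calls block until the motion is done:
- env.reach(position, orientation): joint-space move of the TCP to a pose.
- env.movel(position, velocity=0.15, frame=None, guard=None): straight line of the TCP; frame=None keeps the orientation; velocity is the mean speed in m/s. With guard (N) it stops when the force on the tool has changed by that much, and returns True; else False.
- env.set_joints(angles): joint-space move.
- env.release() and env.close_gripper(effort=None): open the fingers fully, or close them until they stop; effort is the grip in N (None keeps the last).
- env.hold(seconds).
- kinematics.ik(position, orientation): joint angles nearest the present ones, or None.
- monitor.sense(): the state.
- eyes.grab_frame(name): name is "side" or "top" or "wrist"; returns a dict with "frame" (480x640x3 uint8, red, green, blue), "mtx" (3x3 intrinsics, pixels), "k1" (the pictures are not rectified: a ray, as slopes to the right and down, at radius r is drawn at 1 + k1 r^2 times it, then the intrinsics apply), "view" (4x4, takes a point from world to camera coordinates). Camera axes: x right, y down, z forward; pixel columns grow to the right and rows downward; lengths in m; the calibration is good to about 2 mm. A picture is of the moment at which its call begins. There is no depth.
A pose or a line that the arm cannot do raises env.MotionError and nothing moves.
- job.hand_in(): hands the job in; it is judged then, once.
The state is a dict: "clock": time; "joints": joint angles; "qvel": joint speeds; "joint_efforts": joint torques, N m; "position": TCP position; "ee_rot": TCP orientation; "contact_force": force on the tool from outside, world axes, zero at the start; "ft_torque": the same for the moment, N m; "finger_gap": opening from 0.0 (shut) to 1.0 (fully open); "gripper_force": force on a finger pad.
Only numpy, scipy, OpenCV 4.12 (cv2) and the standard library are available. Lean on these libraries where they do the work, as an engineer would, in place of code of your own. Each camera call takes 0.05 s, during which the arm holds its last target. There are 200 camera calls.

## Working session

There is one attempt and no reset: what is moved stays moved. The work goes in short steps, each a Python script; the robot and the scene stay as the last script left them, time stands still between calls to the robot, and variables do not carry over. Pictures are saved under pics/ and viewed, at most 10 in all, crops included, and the job is handed in when it is done.

```bash
mkdir -p pics
cat > h.py <<'E'
import numpy as np, cv2
from bench import env, kinematics, monitor, eyes, job
from scipy.spatial.transform import Rotation as R
def ray(f,u,v):
    K=f["mtx"];d=np.array([(u-K[0][2])/K[0][0],(v-K[1][2])/K[1][1]])
    s=d.copy()
    for _ in range(20): s=d/(1+f["k1"]*(s@s))
    V=np.array(f["view"]);Rm=V[:3,:3];t=V[:3,3]
    return -Rm.T@t, Rm.T@np.array([s[0],s[1],1])
def onplane(f,u,v,z):
    o,d=ray(f,u,v);return o+d*(z-o[2])/d[2]
def proj(f,p):
    V=np.array(f["view"]);c=V[:3,:3]@np.array(p)+V[:3,3];s=c[:2]/c[2];s=s*(1+f["k1"]*(s@s))
    K=np.array(f["mtx"]);return K[0,0]*s[0]+K[0,2],K[1,1]*s[1]+K[1,2]
def snap(n,fn):
    f=eyes.grab_frame(n);cv2.imwrite("pics/"+fn,np.array(f["frame"])[:,:,::-1]);return f
E
python3 - <<'E'
from h import *
import pickle
for n in("top","side"):
    f=snap(n,n+"0.png");pickle.dump(f,open(n+".pkl","wb"))
    V=np.array(f["view"]);print(n,-V[:3,:3].T@V[:3,3],f["k1"],f["mtx"])
    print(V[:3,:3].round(2).tolist())
print(monitor.sense())
E
```

```text
top [-0.87950222  0.39307594  2.11848459] -0.003430725667759343 [[601.62596411   0.         312.76916197]
 [  0.         601.62596411 250.76575805]
 [  0.           0.           1.        ]]
[[-0.3, -0.95, -0.01], [-0.74, 0.24, -0.62], [0.6, -0.18, -0.78]]
side [-0.2198552  -1.12036583  1.14435857] -0.09693961797958496 [[488.65962836   0.         322.71537384]
 [  0.         488.65962836 241.36733106]
 [  0.           0.           1.        ]]
[[0.81, -0.59, -0.02], [-0.34, -0.45, -0.83], [0.48, 0.67, -0.56]]
{'clock': 0.1, 'joints': array([-1.40041205e+00,  3.13401968e-01,  1.49837914e+00,  1.66896533e-05,
        1.33098575e+00, -2.23379794e-01]), 'qvel': array([-0.00129384, -0.00222081, -0.00066314, -0.00023252,  0.00097672,
       -0.00063538]), 'joint_efforts': array([ 2.42285874e-03, -4.12902725e+01, -2.60141104e+01, -1.65909255e-04,
        3.05019115e-03,  6.98387737e-06]), 'position': array([ 0.20138084, -0.48454552,  0.19498148]), 'ee_rot': array([ 9.80681476e-01,  1.95610576e-01,  2.36571723e-05, -5.86684724e-04]), 'contact_force': array([-0.73690195, -0.58450665, -0.26229169]), 'ft_torque': array([-0.0315373 ,  0.00095913, -0.01704485]), 'gripper_force': 0.0, 'finger_gap': 1.0019202053907668}
```

View pics/top0.png

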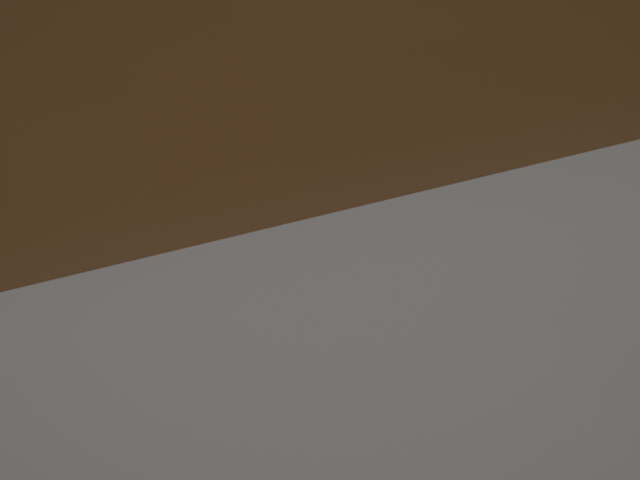

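View pics/side0.png

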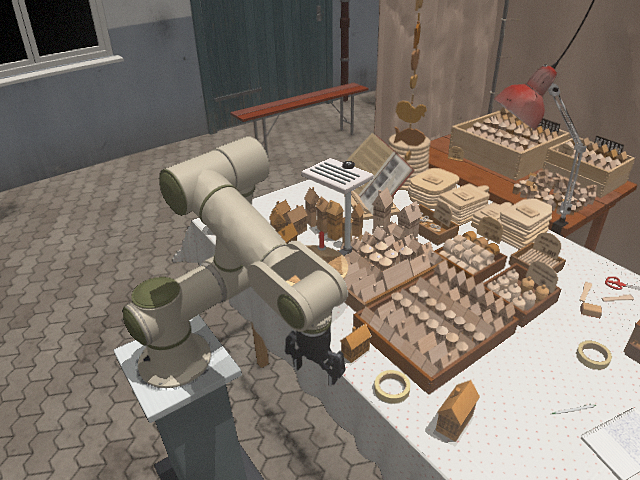

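The top camera is blocked: it shows only brown and grey surfaces. The side view shows the mast and lamp at about (345,180), a red handle at (322,240), a house at (356,342) and a larger house at (458,410). The arm hides the turntable. I'll raise the arm and look with the wrist camera.

Run:
```python
from h import *
import pickle
f=pickle.load(open("side.pkl","rb"))
for u,v in[(356,360),(455,435),(392,386),(593,354),(322,248),(348,248)]: print(u,v,onplane(f,u,v,0).round(3),onplane(f,u,v,0.15).round(3))
f=eyes.grab_frame("wrist");V=np.array(f["view"]);s=monitor.sense()
T=R.from_quat(s["ee_rot"]).as_matrix()
print("cam in tool",T.T@(-V[:3,:3].T@V[:3,3]-s["position"]),(V[:3,:3]@T).round(2),f["mtx"],f["k1"])
for p in [(0.25,0,0.5),(0.28,0,0.45),(.3,0,.5)]:
  for tilt in (0,20,35):
    for yaw in(0,180):
      q=(R.from_euler("y",-np.radians(tilt))*R.from_euler("x",180,degrees=True)*R.from_euler("z",90+yaw,degrees=True))
      j=kinematics.ik(list(p),list(q.as_quat()));print(p,tilt,yaw,None if j is None else np.round(j,2))
```

```text
356 360 [ 0.451 -0.341  0.   ] [ 0.363 -0.443  0.15 ]
455 435 [ 0.493 -0.706  0.   ] [ 0.4   -0.761  0.15 ]
392 386 [ 0.471 -0.482  0.   ] [ 0.381 -0.566  0.15 ]
593 354 [ 1.056 -0.785  0.   ] [ 0.889 -0.829  0.15 ]
322 248 [0.72  0.205 0.   ] [0.596 0.032 0.15 ]
348 248 [0.804 0.141 0.   ] [ 0.669 -0.024  0.15 ]
cam in tool [ 0.07346027 -0.00062589 -0.17880351] [[-0.    1.    0.  ]
 [-0.96  0.   -0.29]
 [-0.29 -0.    0.96]] [[400.10247335   0.         322.82167658]
 [  0.         400.10247335 239.86749296]
 [  0.           0.           1.        ]] 0.020318616684955916
(0.25, 0, 0.5) 0 0 [-0.48 -0.32  1.35 -0.    2.12  2.66]
(0.25, 0, 0.5) 0 180 [-0.48 -0.32  1.35 -0.    2.12 -0.48]
(0.25, 0, 0.5) 20 0 [-2.26 -0.92  1.52  0.65  2.69  1.46]
(0.25, 0, 0.5) 20 180 [-0.88 -0.59  1.52  0.29  1.97 -0.74]
(0.25, 0, 0.5) 35 0 None
(0.25, 0, 0.5) 35 180 None
(0.28, 0, 0.45) 0 0 [-0.43 -0.29  1.46 -0.    1.97  2.71]
(0.28, 0, 0.45) 0 180 [-0.43 -0.29  1.46 -0.    1.97 -0.43]
(0.28, 0, 0.45) 20 0 [-0.7  -0.56  1.65  0.23  1.78  2.52]
(0.28, 0, 0.45) 20 180 [-0.7  -0.56  1.65  0.23  1.78 -0.62]
(0.28, 0, 0.45) 35 0 None
(0.28, 0, 0.45) 35 180 None
(0.3, 0, 0.5) 0 0 [-0.4  -0.21  1.27 -0.    2.08  2.74]
(0.3, 0, 0.5) 0 180 [-0.4  -0.21  1.27 -0.    2.08 -0.4 ]
(0.3, 0, 0.5) 20 0 [-0.62 -0.46  1.47  0.21  1.84  2.61]
(0.3, 0, 0.5) 20 180 [-0.62 -0.46  1.47  0.21  1.84 -0.53]
(0.3, 0, 0.5) 35 0 [-2.08 -0.93  1.64  1.    2.5   1.87]
(0.3, 0, 0.5) 35 180 [-1.06 -0.7   1.64  0.54  1.82 -0.82]
```

Run:
```python
from h import *
import pickle
for yaw in(180,):
  q=(R.from_euler("x",180,degrees=True)*R.from_euler("z",yaw,degrees=True)).as_quat()
  for p in[(.3,-.1,.52),(.3,-.1,.48),(.33,-.1,.5)]:
    j=kinematics.ik(list(p),list(q));print(p,j)
    if j is not None:
      env.reach(list(p),list(q));break
f=eyes.grab_frame("wrist");pickle.dump(f,open("w1.pkl","wb"))
cv2.imwrite("pics/w1.png",np.array(f["frame"])[::-1,::-1,::-1])
g=snap("side","side1.png");pickle.dump(g,open("side1.pkl","wb"));print(monitor.sense()["clock"])
```

```text
(0.3, -0.1, 0.52) [-6.98363480e-01 -1.47791818e-01  1.16534316e+00 -4.44089210e-16
  2.12404131e+00 -2.26915981e+00]
2.1083
```

View pics/w1.png

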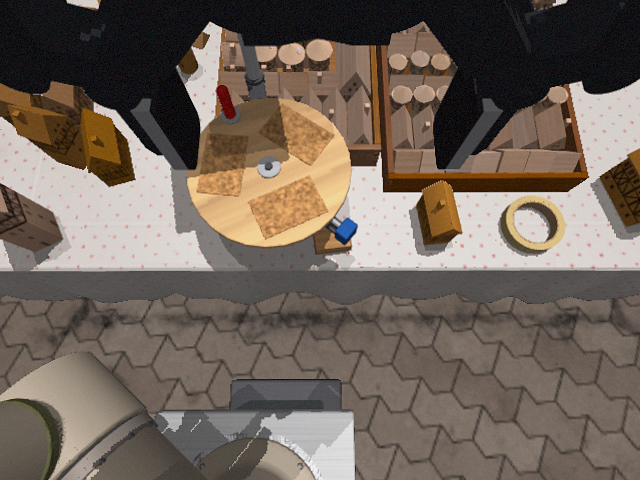

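View pics/side1.png

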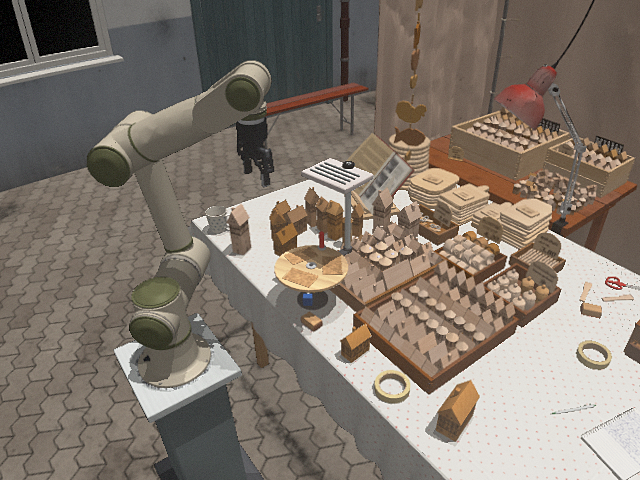

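The wrist image (rotated by 180°) shows the disc hub at (269,167), the front pad at (288,207) turned slightly, and the red handle at (226,100). The dark house is at (438,212), the tape roll at (532,224) and the blue catch at (345,230). Next I'll measure the pad and disc, and move closer over the house.

```bash
cat > pad.py <<'E'
from h import *
def pads(f,c0=None):
    im=np.array(f["frame"]);hsv=cv2.cvtColor(im,cv2.COLOR_RGB2HSV)
    N=800;xs=np.linspace(.25,.65,N);ys=np.linspace(.2,-.2,N)   # rectified at z=.152, 0.5 mm/px
    P=np.array([proj(f,(x,y,.152)) for x in xs[::-1][::20] for y in ys[::20]]).reshape(40,40,2).astype(np.float32)
    # exact map via per-pixel projection
    X,Y=np.meshgrid(xs[::-1],ys,indexing="ij");V=np.array(f["view"])
    c=np.stack([X,Y,0*X+.152],-1)@V[:3,:3].T+V[:3,3];s=c[...,:2]/c[...,2:];s=s*(1+f["k1"]*(s**2).sum(-1,keepdims=True))
    K=np.array(f["mtx"]);m=(s*[K[0,0],K[1,1]]+[K[0,2],K[1,2]]).astype(np.float32)
    r=cv2.remap(im,m[...,0],m[...,1],cv2.INTER_LINEAR);return r,(xs[::-1],ys)
E
python3 - <<'E'
from pad import *
import pickle
f=pickle.load(open("w1.pkl","rb"));r,(xs,ys)=pads(f)
cv2.imwrite("pics/rect.png",r[100:700,:,::-1])
h=np.array(f["frame"])[::-1,::-1];hs=cv2.cvtColor(np.ascontiguousarray(h),cv2.COLOR_RGB2HSV)
for u,v in[(269,130),(240,215),(290,220),(300,190),(225,160),(438,200),(435,230),(500,260),(226,100)]: print((u,v),hs[v,u])
for u,v in[(269,167),(438,212),(226,115)]: print(onplane(f,639-u,479-v,.152),onplane(f,639-u,479-v,0))
E
```

```text
(269, 130) [ 16 146  84]
(240, 215) [ 17 107 232]
(290, 220) [ 15 139 215]
(300, 190) [ 15 135 196]
(225, 160) [ 16 143 116]
(438, 200) [ 17 197 150]
(435, 230) [ 16 186 137]
(500, 260) [  5   7 223]
(226, 100) [  0 224  91]
[ 0.504486   -0.02852993  0.152     ] [ 0.58239887 -0.00856356  0.        ]
[ 0.43146684 -0.27674315  0.152     ] [ 0.48906873 -0.32581967  0.        ]
[0.59477092 0.04189207 0.152     ] [0.69779741 0.081447   0.        ]
```

View pics/rect.png

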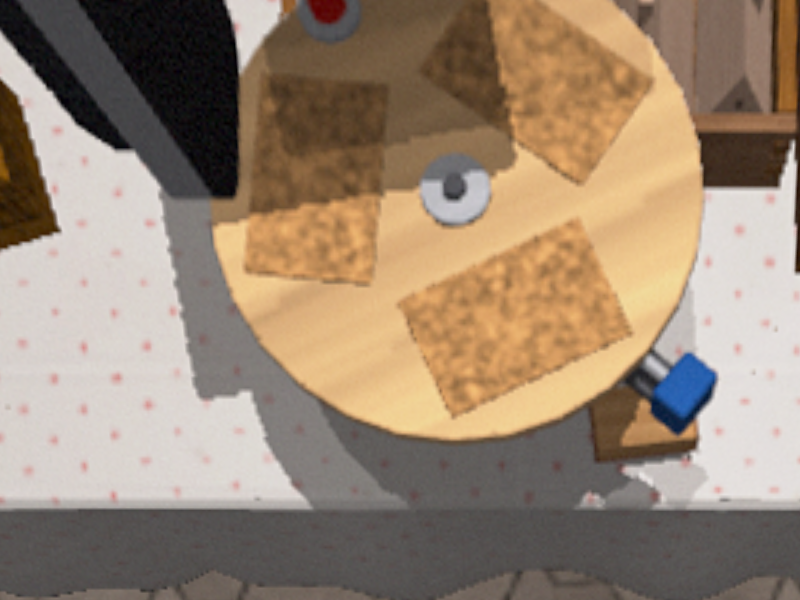

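The rectified view is at 0.5 mm/px. The pad corners are at (398,303), (580,218), (632,334) and (453,418), which gives 100.5×63.5 mm as expected. The hub is at (455,190), 71 mm from the pad. The blue catch at (683,392) gives a stand yaw of about 8°, so the table angle is about 0.29. Next is the close look at the house.

Run:
```python
from h import *
import pickle
Rb=np.array([[0,1,0],[1,0,0],[0,0,-1.]]).T  # cols: x=+y,y=+x,z=-z
Rb=np.column_stack([[0,1,0],[1,0,0],[0,0,-1]])
q=R.from_matrix(Rb).as_quat()
print(kinematics.ik([.46,-.31,.30],list(q)), kinematics.ik([.44,-.058,.3],list(R.from_euler("z",25,degrees=True).__mul__(R.from_matrix(Rb)).as_quat())))
env.reach([.46,-.31,.30],list(q))
f=eyes.grab_frame("wrist");pickle.dump(f,open("w2.pkl","wb"))
cv2.imwrite("pics/w2.png",np.array(f["frame"])[:,:,::-1]);print(monitor.sense()["clock"])
```

```text
[-8.04229970e-01  3.33672069e-01  1.20168896e+00 -4.44089210e-16
  1.60623162e+00 -8.04229970e-01] [-3.96209704e-01  7.24645050e-02  1.52086971e+00 -4.44089210e-16
  1.54825843e+00 -8.32542017e-01]
3.475
```

View pics/w2.png

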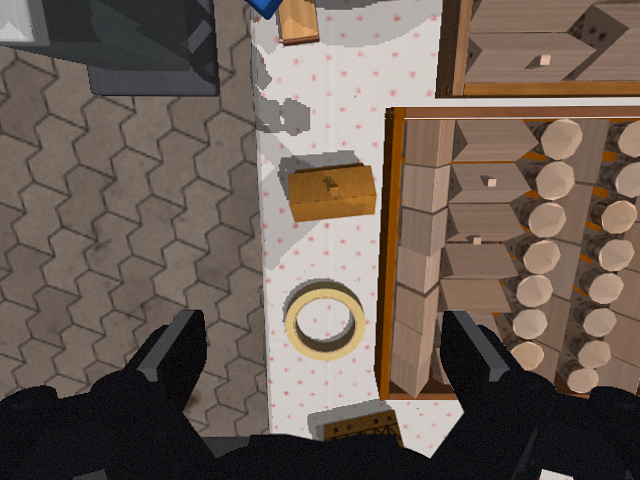

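The wrist view shows the near house at (332,193). Its apparent long side is along the image's u axis (world x), which contradicts the expected orientation, so I'll check this before acting.

Run:
```python
from h import *
import pickle
f=pickle.load(open("w2.pkl","rb"));g=pickle.load(open("side1.pkl","rb"));w=pickle.load(open("w1.pkl","rb"))
A=np.array(f["frame"])[140:240,260:400];B=np.array(g["frame"])[310:370,330:384];C=np.array(g["frame"])[370:445,430:490];D=np.array(g["frame"])[195:265,225:325]
W=np.array(w["frame"])[::-1,::-1][80:260,60:160]
def z(a,s):return cv2.resize(a,s,interpolation=cv2.INTER_CUBIC)
r1=np.hstack([z(A,(420,300)),z(B,(270,300)),])
r2=np.hstack([z(C,(240,300)),z(D,(300,300)),z(W,(150,300))])
cv2.imwrite("pics/comp.png",np.hstack([np.vstack([r1,r2])])[:,:,::-1])
for u,v in[(289,170),(363,165),(375,184),(375,212),(294,221)]: print(u,v,onplane(f,u,v,.06).round(4),onplane(f,u,v,.099).round(4),onplane(f,u,v,0).round(4))
print(proj(g,(.46,-.33,0)),proj(g,(.46,-.33,.1)),proj(g,(.46,-.4,0)),proj(g,(.52,-.33,0)))
```

```text
289 170 [ 0.4234 -0.2873  0.06  ] [ 0.4267 -0.2825  0.099 ] [ 0.4184 -0.2948  0.    ]
363 165 [ 0.5002 -0.2821  0.06  ] [ 0.4964 -0.2778  0.099 ] [ 0.5062 -0.2889  0.    ]
375 184 [ 0.5135 -0.3019  0.06  ] [ 0.5083 -0.2956  0.099 ] [ 0.5213 -0.3114  0.    ]
375 212 [ 0.5147 -0.332   0.06  ] [ 0.5094 -0.323   0.099 ] [ 0.5227 -0.3458  0.    ]
294 221 [ 0.4275 -0.342   0.06  ] [ 0.4304 -0.3321  0.099 ] [ 0.4231 -0.3573  0.    ]
(np.float64(355.885246484645), np.float64(356.4999922583353)) (np.float64(356.69267092774555), np.float64(333.465269620403)) (np.float64(370.6217991020446), np.float64(370.4433841286485)) (np.float64(370.6520869826967), np.float64(347.8332071573614))
```

View pics/comp.png

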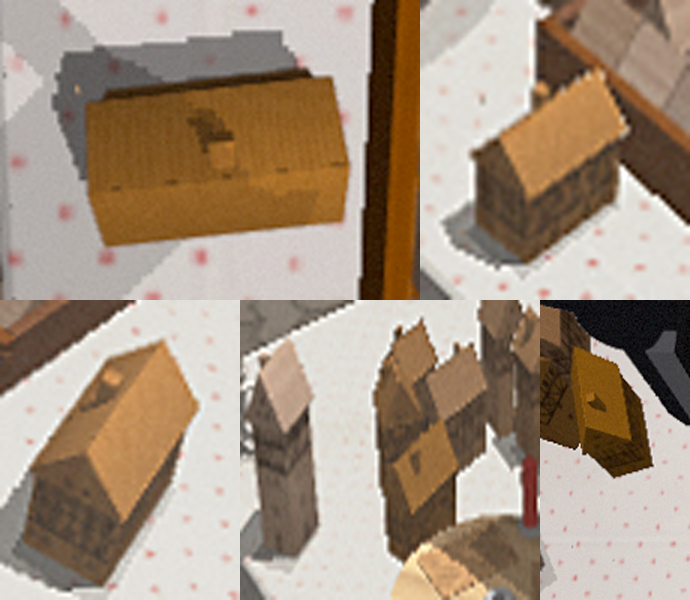

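Run:
```python
from h import *
import pickle
f=pickle.load(open("w2.pkl","rb"));g=pickle.load(open("side1.pkl","rb"));w=pickle.load(open("w1.pkl","rb"))
def tri(a,b):
    (o,d),(p,e)=a,b;s=np.linalg.lstsq(np.column_stack([d,-e]),p-o,rcond=None)[0]
    return ((o+d*s[0]+p+e*s[1])/2).round(4),np.linalg.norm(o+d*s[0]-p-e*s[1]).round(4)
print(tri(ray(f,289.3,202.3),ray(g,345.4,337.8)))
print(tri(ray(f,375.7,194.3),ray(g,366.6,324.2)))
print("foot", [onplane(g,*p,0).round(4) for p in [(341.5,356),(350.7,362.6),(369.2,351.5)]])
# big house: foot corners in side, crop C scale 4 at (430,370)
print("big", [onplane(g,430+a/4,370+(b-300)/4,0).round(4) for a,b in [(20,545),(105,585),(180,480)]])
print("big ridge z.12",[onplane(g,430+a/4,370+(b-300)/4,.12).round(4) for a,b in [(65,435),(163,342)]])
# dark mask bounds of big in w2/w1
print("pale",onplane(g,225+290/3-80,195+(555-300)/300*70,0))
# side left dark house foot
print("leftdark",onplane(g,225+(405-240)/3,195+(555-300)*70/300,0))
# colour segmentation of house in w2
hs=cv2.cvtColor(np.array(f["frame"]),cv2.COLOR_RGB2HSV);m=((hs[...,1]>150)&(hs[...,0]<25)&(hs[...,0]>8)).astype(np.uint8);m[:,383:]=0;m[:150]=0;m[240:]=0
c=max(cv2.findContours(m,0,2)[0],key=cv2.contourArea);print(cv2.minAreaRect(c),cv2.approxPolyDP(c,3,True).reshape(-1,2).tolist())
```

```text
(array([ 0.4267, -0.316 ,  0.0909]), np.float64(0.0028))
(array([ 0.5132, -0.3088,  0.0896]), np.float64(0.0058))
foot [array([ 0.4258, -0.3015,  0.    ]), array([ 0.4317, -0.3397,  0.    ]), array([ 0.5063, -0.3391,  0.    ])]
big [array([ 0.4594, -0.6653,  0.    ]), array([ 0.4813, -0.7212,  0.    ]), array([ 0.5843, -0.6974,  0.    ])]
big ridge z.12 [array([ 0.469 , -0.6745,  0.12  ]), array([ 0.5756, -0.6634,  0.12  ])]
pale [0.43634948 0.3649102  0.        ]
leftdark [0.55947434 0.27100145 0.        ]
((331.58538818359375, 191.76828002929688), (51.35066604614258, 86.24703216552734), 83.6598129272461) [[370, 167], [358, 163], [290, 174], [289, 199], [295, 221], [373, 213], [375, 192]]
```

The two-view check gives a ridge 87 mm long at 0.090 m, with the chimney above it and a foot of about 75×45 mm. That matches the specified house. The one at y=-0.7 is about 1.25 times larger and out of reach, so it is the look-alike. The actual length of the right house runs along world x (yaw ≈ 5.5°), contrary to the hint, and I go by the measurement.

```bash
cat >> h.py <<'E'
def down(yaw): # tool z down, tool y at angle yaw (deg)
    a=np.radians(yaw);y=np.array([np.cos(a),np.sin(a),0]);z=np.array([0,0,-1.]);return R.from_matrix(np.column_stack([np.cross(y,z),y,z])).as_quat()
E
python3 - <<'E'
from h import *
import pickle
f=pickle.load(open("w2.pkl","rb"))
a=onplane(f,289.3,202.3,.09);b=onplane(f,375.7,194.3,.09);c=(a+b)/2;yw=np.degrees(np.arctan2(b[1]-a[1],b[0]-a[0]));print(a,b,c,yw)
px,py=.4406,-.0582
best=[]
for s in(90,-90):
  for t in(0,180):
    g=down(5.5+s);p=down(-65+s+t)
    print(s,t,[None if j is None else np.round(j,2) for j in(kinematics.ik([c[0],c[1],.035],list(g)),kinematics.ik([px,py,.188],list(p)))])
ax=np.array([.5048,-.0282])
def tool(phi,tilt): # lean: tool z = Rz(phi)*(sin t,0,-cos t), tool y horizontal
    z=np.array([np.sin(np.radians(tilt)),0,-np.cos(np.radians(tilt))]);y=np.array([0,1.,0])
    return R.from_euler("z",phi,degrees=True)*R.from_matrix(np.column_stack([np.cross(y,z),y,z]))
for sg in(0,180):
 for al,phi,tilt in[(35,0,38),(35,15,38),(60,20,35),(86,30,35),(86,50,30),(112,45,30),(112,70,30),(138,45,25),(138,60,25),(138,90,25)]:
  r=tool(phi,tilt)*R.from_euler("z",sg,degrees=True);h=np.array([*(ax+.109*np.array([np.cos(np.radians(al)),np.sin(np.radians(al))])),.197])
  j=kinematics.ik(list(h+r.as_matrix()[:,2]*.019),list(r.as_quat()));print(sg,al,phi,tilt,None if j is None else np.round(j,2))
E
```

```text
[ 0.42544938 -0.3153034   0.09      ] [ 0.51061783 -0.30722898  0.09      ] [ 0.4680336  -0.31126619  0.09      ] 5.415755109740958
90 0 [array([-0.8 ,  0.57,  1.57, -0.  ,  1.01, -2.46]), array([-0.4 ,  0.14,  1.74, -0.  ,  1.27, -0.83])]
90 180 [array([-0.8 ,  0.57,  1.57, -0.  ,  1.01, -2.46]), array([-0.4 ,  0.14,  1.74, -0.  ,  1.27,  2.31])]
-90 0 [array([-0.8 ,  0.57,  1.57, -0.  ,  1.01,  0.68]), array([-0.4 ,  0.14,  1.74, -0.  ,  1.27,  2.31])]
-90 180 [array([-0.8 ,  0.57,  1.57, -0.  ,  1.01,  0.68]), array([-0.4 ,  0.14,  1.74, -0.  ,  1.27, -0.83])]
0 35 0 38 [-0.19  0.18  1.88  0.28  0.44 -1.98]
0 35 15 38 [-0.29  0.19  1.87  0.62  0.59 -2.56]
0 60 20 35 [-0.25  0.14  1.91  0.57  0.65 -2.55]
0 86 30 35 [-0.31  0.06  2.    0.66  0.76 -2.81]
0 86 50 30 None
0 112 45 30 None
0 112 70 30 [-0.41  0.14  1.87  0.56  1.23  2.86]
0 138 45 25 None
0 138 60 25 None
0 138 90 25 [-0.44  0.14  1.83  0.4   1.38  2.58]
180 35 0 38 [-0.19  0.18  1.88  0.28  0.44  1.16]
180 35 15 38 [-0.29  0.19  1.87  0.62  0.59  0.58]
180 60 20 35 [-0.25  0.14  1.91  0.57  0.65  0.59]
180 86 30 35 [-0.31  0.06  2.    0.66  0.76  0.33]
180 86 50 30 [-0.33  0.15  1.86  0.58  1.02  0.08]
180 112 45 30 [-0.38  0.02  2.    0.58  0.99  0.11]
180 112 70 30 [-0.41  0.14  1.87  0.56  1.23 -0.28]
180 138 45 25 [-0.45 -0.05  2.04  0.48  1.06  0.12]
180 138 60 25 [-0.47  0.01  1.98  0.48  1.17 -0.14]
180 138 90 25 [-0.44  0.14  1.83  0.4   1.38 -0.56]
```

Run:
```python
from h import *
import pickle
S=lambda t:(lambda s:print(t,s["clock"],s["position"].round(4),s["contact_force"].round(1),round(s["finger_gap"],3),s["gripper_force"]))(monitor.sense())
q=list(down(5.5-90));hx,hy=.468,-.3113
env.reach([hx,hy,.20],q)
g=env.movel([hx,hy,.037],velocity=.1,guard=8);S(g)
env.close_gripper(30);S("closed")
env.movel([hx,hy,.30],velocity=.15);S("up")
p=list(down(25));px,py=.4406,-.0582
env.reach([px,py,.30],p);S("over")
f=snap("wrist","w3.png");pickle.dump(f,open("w3.pkl","wb"))
snap("side","side3.png")
```

```text
False 6.5917 [ 0.4682 -0.3115  0.0375] [ 0.3  0.1 -0.5] 0.999 0.0
closed 7.1167 [ 0.4681 -0.3112  0.0372] [-0.5  2.   3.2] 0.423 26.978802094236016
up 9.0167 [ 0.4679 -0.3112  0.2994] [ 0.4  0.  -0.5] 0.396 26.13142437301576
over 10.3667 [ 0.4407 -0.0586  0.2999] [-0.7 -1.3  0.4] 0.399 26.13285541534424
```

View pics/w3.png

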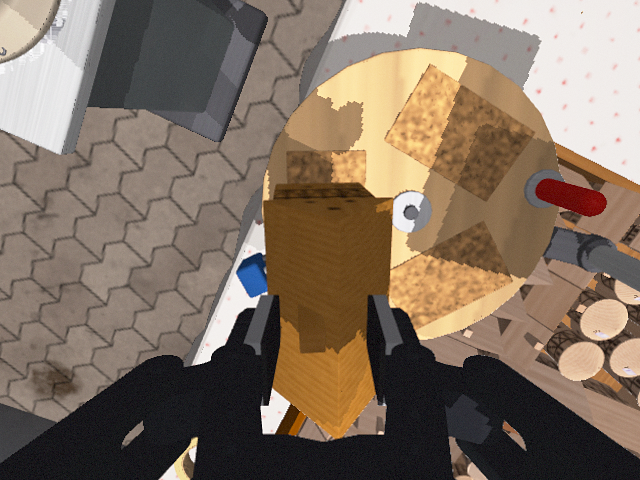

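The wrist view shows the house between the fingers as a long pentagon (265–390, 190–437), possibly tipped lengthwise in the grip. I'll check the side view.

Run:
```python
import cv2
a=cv2.imread("pics/side3.png")[170:320,230:400];cv2.imwrite("pics/s3c.png",cv2.resize(a,(680,600),interpolation=cv2.INTER_CUBIC))
```

```text
(no output)
```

View pics/s3c.png

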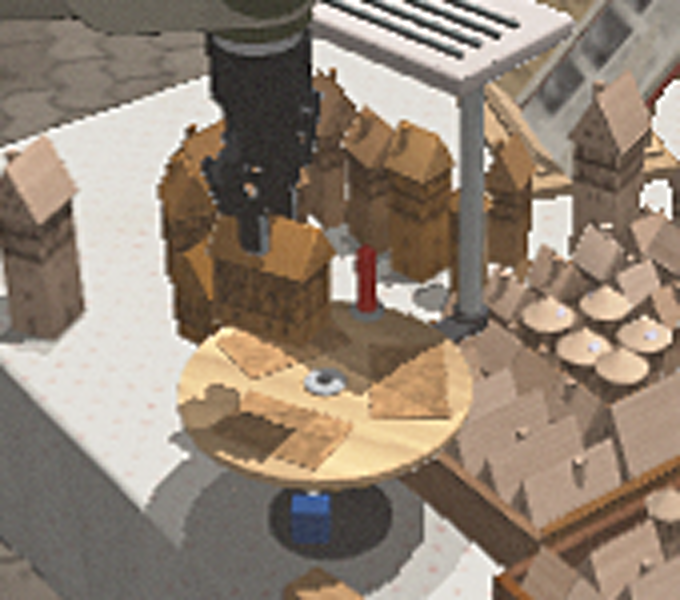

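Run:
```python
from h import *
g=eyes.grab_frame("side");f=eyes.grab_frame("wrist")
c=np.array([.4406,-.0582]);a=np.radians(115);X=np.array([np.cos(a),np.sin(a)]);Y=np.array([-X[1],X[0]])
for z0 in(.263,.253,.243):
  print(z0)
  for n,l,w,z in[("foot",.0385,.023,0),("eave",.043,.026,.06),("ridge",.043,0,.09)]:
    for sx in(1,-1):
      for sy in(1,-1):
        P=np.array([*(c+X*l*sx+Y*w*sy),z0+z]);u=np.array(proj(g,P));print(n,sx,sy,((u-[230,170])*4).round(0),"wrist",np.round(proj(f,P)))
```

```text
0.263
foot 1 1 [214. 318.] wrist [283. 188.]
foot 1 -1 [246. 289.] wrist [368. 188.]
foot -1 1 [299. 345.] wrist [287. 316.]
foot -1 -1 [329. 314.] wrist [364. 316.]
eave 1 1 [203. 254.] wrist [260. 202.]
eave 1 -1 [239. 222.] wrist [392. 202.]
eave -1 1 [299. 284.] wrist [269. 387.]
eave -1 -1 [334. 250.] wrist [383. 387.]
ridge 1 1 [218. 205.] wrist [327. 221.]
ridge 1 -1 [218. 205.] wrist [327. 221.]
ridge -1 1 [316. 233.] wrist [326. 438.]
ridge -1 -1 [316. 233.] wrist [326. 438.]
0.253
foot 1 1 [215. 328.] wrist [284. 185.]
foot 1 -1 [246. 299.] wrist [366. 185.]
foot -1 1 [300. 356.] wrist [288. 308.]
foot -1 -1 [329. 325.] wrist [362. 308.]
eave 1 1 [203. 265.] wrist [264. 197.]
eave 1 -1 [239. 233.] wrist [388. 197.]
eave -1 1 [300. 295.] wrist [272. 374.]
eave -1 -1 [334. 261.] wrist [380. 374.]
ridge 1 1 [219. 216.] wrist [326. 214.]
ridge 1 -1 [219. 216.] wrist [326. 214.]
ridge -1 1 [316. 244.] wrist [326. 419.]
ridge -1 -1 [316. 244.] wrist [326. 419.]
0.243
foot 1 1 [216. 339.] wrist [286. 182.]
foot 1 -1 [247. 309.] wrist [364. 182.]
foot -1 1 [300. 366.] wrist [289. 301.]
foot -1 -1 [330. 335.] wrist [361. 301.]
eave 1 1 [204. 276.] wrist [267. 193.]
eave 1 -1 [240. 243.] wrist [384. 193.]
eave -1 1 [300. 306.] wrist [274. 362.]
eave -1 -1 [335. 271.] wrist [377. 362.]
ridge 1 1 [220. 227.] wrist [326. 207.]
ridge 1 -1 [220. 227.] wrist [326. 207.]
ridge -1 1 [316. 256.] wrist [326. 402.]
ridge -1 -1 [316. 256.] wrist [326. 402.]
```

The projections match an upright house at nominal height, with near foot edge at v≈188 and far ridge at v≈438. I'll lower it and place it.

Run:
```python
from h import *
import pickle
S=lambda t:(lambda s:print(t,s["clock"],s["position"].round(4),s["contact_force"].round(1),round(s["finger_gap"],3),s["gripper_force"]))(monitor.sense())
px,py=.4406,-.0582
env.movel([px,py,.205],velocity=.12);env.hold(.2);S("low")
g=env.movel([px,py,.184],velocity=.03,guard=4);S(g)
env.release();env.hold(.3);S("rel")
env.movel([px,py,.36],velocity=.15);S("up")
# back off for a look: tool x to -x, camera behind
q=list((R.from_euler("x",180,degrees=True)*R.from_euler("z",180,degrees=True)).as_quat())
env.reach([.36,-.06,.42],q)
f=eyes.grab_frame("wrist");pickle.dump(f,open("w4.pkl","wb"));cv2.imwrite("pics/w4.png",np.array(f["frame"])[::-1,::-1,::-1]);S("look")
```

```text
low 11.7083 [ 0.4408 -0.0583  0.2055] [-0.3  0.1 -1.3] 0.401 26.13445272669196
True 12.1917 [ 0.4406 -0.0585  0.1925] [-0.2 -1.   4.3] 0.402 27.956060729920864
rel 13.05 [ 0.4404 -0.0581  0.1922] [ 0.7 -0.6  0.7] 1.005 0.0
up 14.3167 [ 0.4404 -0.0581  0.3593] [-0.7 -1.  -0.5] 1.001 0.0
look 15.4917 [ 0.3601 -0.06    0.4196] [0.  0.2 0.1] 1.003 0.0
```

View pics/w4.png

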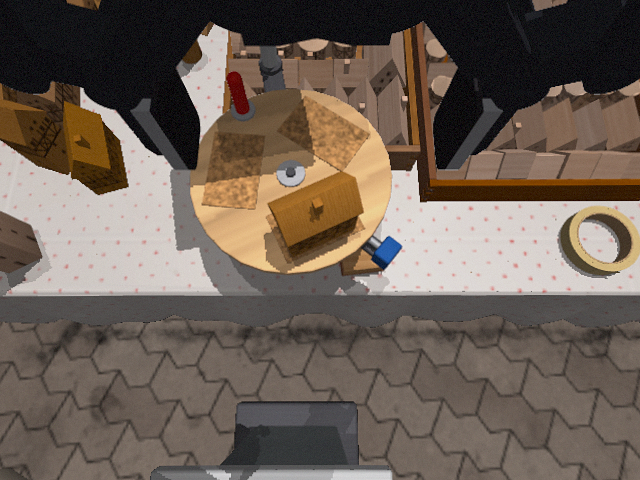

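The house stands upright on the pad, with roof corners at about (269,208), (353,173), (363,211) and (287,246). I'll check its position against the expected projection, measure the handle, and test the handle path.

Run:
```python
from h import *
import pickle
f=pickle.load(open("w4.pkl","rb"))
c=np.array([.4406,-.0582]);a=np.radians(115);X=np.array([np.cos(a),np.sin(a)]);Y=np.array([-X[1],X[0]])
for n,l,w,z in[("eave",.043,.026,.06),("ridge",.043,0,.09)]:
  for sx in(1,-1):
    for sy in(1,-1): u=proj(f,[*(c+X*l*sx+Y*w*sy),.152+z]);print(n,639-u[0],479-u[1])
im=np.ascontiguousarray(np.array(f["frame"])[::-1,::-1]);hs=cv2.cvtColor(im,cv2.COLOR_RGB2HSV)
m=((hs[...,1]>165)&(hs[...,0]>8)&(hs[...,0]<25)).astype(np.uint8);m[:150]=0;m[:,:240]=0;m[:,380:]=0;m[280:]=0
m=cv2.morphologyEx(m,cv2.MORPH_OPEN,np.ones((3,3)))
k=max(cv2.findContours(m,0,2)[0],key=cv2.contourArea);print(cv2.approxPolyDP(k,3,True).reshape(-1,2).tolist())
r=(((hs[...,0]<8)|(hs[...,0]>172))&(hs[...,1]>180)&(hs[...,2]>40)).astype(np.uint8);r[:,:200]=0;r[:,300:]=0;r[130:]=0
k=max(cv2.findContours(r,0,2)[0],key=cv2.contourArea).reshape(-1,2)
b=cv2.minAreaRect(k);print("red",b,k[:,1].max(),k[:,1].min())
for al in(33,34,35,36,37):
  for z in (.155,.215):
    P=[.5048+.109*np.cos(np.radians(al)),-.0282+.109*np.sin(np.radians(al)),z];u=proj(f,P);print(al,z,639-u[0],479-u[1])
for u in [(291,174)]: print("hub",onplane(f,639-u[0],479-u[1],.156))
```

```text
eave 287.1392012582728 242.1061100043627
eave 266.92876869955387 198.7569344315949
eave 363.2338277642348 208.27038658321385
eave 341.09503068285966 167.05472401780918
ridge 273.86385239239206 209.46838131285074
ridge 273.86385239239206 209.46838131285074
ridge 354.5709088673263 174.60064449275723
ridge 354.5709088673263 174.60064449275723
[[354, 177], [336, 173], [269, 203], [287, 246], [297, 245], [290, 248], [292, 254], [315, 246], [317, 238], [324, 243], [319, 233], [327, 234], [327, 228], [331, 234], [326, 240], [344, 233], [343, 221], [348, 219], [355, 224], [353, 219], [362, 209]]
red ((237.5725555419922, 92.61151123046875), (43.20621871948242, 14.009417533874512), 75.3791275024414) 113 72
33 0.155 245.4625124979524 107.45467261621673
33 0.215 236.41717265593996 75.41318381593697
34 0.155 244.1857622303893 108.16155301748773
34 0.215 234.97254058991103 76.18898388714496
35 0.155 242.9208845643277 108.88778259184602
35 0.215 233.54092327643968 76.98614886688125
36 0.155 241.66822916251988 109.63320851459275
36 0.215 232.12271094817044 77.80452045942934
37 0.155 240.428144413368 110.39767319856196
37 0.215 230.71829280734283 78.64393528120809
hub [ 0.50182445 -0.02891749  0.156     ]
```

The house is within about 2 mm of the pad centre (the hub shows the same 3 mm image shift), and the handle is at 35° as predicted. Now I'll grip the handle.

```bash
cat >> h.py <<'E'
AX=np.array([.5035,-.0285])
def pose(al,back=0.,off=0.):
    fr=(al-35)/103.;phi=5+75*fr;tilt=np.radians(38-10*fr)
    z=np.array([np.sin(tilt),0,-np.cos(tilt)]);y=np.array([0,1.,0])
    r=R.from_euler("z",phi,degrees=True)*R.from_matrix(np.column_stack([np.cross(y,z),y,z]))*R.from_euler("z",180,degrees=True)
    h=np.array([*(AX+.109*np.array([np.cos(np.radians(al)),np.sin(np.radians(al))])),.199])
    return list(h+r.as_matrix()[:,2]*(.019-back)),list(r.as_quat())
def S(t):
    s=monitor.sense();print(t,round(s["clock"],2),s["position"].round(4),s["contact_force"].round(1),round(s["finger_gap"],3),round(s["gripper_force"],1))
E
python3 - <<'E'
from h import *
for al in range(35,143,8): 
    j=kinematics.ik(*pose(al));print(al,None if j is None else np.round(j,2))
print(kinematics.ik(*pose(35,.16)))
env.reach(*pose(35,.16));S("appr")
g=env.movel(pose(35)[0],velocity=.08,guard=6);S(g)
if not g:
    env.close_gripper(25);S("grip")
E
```

```text
35 [-0.23  0.18  1.88  0.43  0.48  0.93]
43 [-0.24  0.16  1.89  0.51  0.54  0.77]
51 [-0.26  0.15  1.9   0.57  0.61  0.63]
59 [-0.28  0.14  1.91  0.61  0.68  0.5 ]
67 [-0.29  0.13  1.91  0.64  0.75  0.39]
75 [-0.31  0.12  1.92  0.65  0.82  0.28]
83 [-0.33  0.11  1.92  0.65  0.9   0.18]
91 [-0.36  0.1   1.93  0.64  0.97  0.08]
99 [-0.38  0.09  1.93  0.62  1.04 -0.01]
107 [-0.4   0.09  1.93  0.6   1.11 -0.11]
115 [-0.43  0.09  1.92  0.58  1.17 -0.2 ]
123 [-0.45  0.09  1.91  0.55  1.24 -0.29]
131 [-0.47  0.1   1.9   0.51  1.29 -0.39]
139 [-0.49  0.1   1.89  0.47  1.35 -0.48]
[-0.3294721  -0.1874482   1.89547737  0.34040814  0.8426617   1.00368329]
appr 18.08 [0.5064 0.0264 0.3102] [-0.1  0.7 -0.9] 0.998 0.0
False 20.23 [0.6045 0.035  0.1844] [-0.8 -0.2  1. ] 1.002 0.0
grip 21.0 [0.6044 0.0351 0.184 ] [ 0.6 -0.1 -0.2] -0.001 0.0
```

The fingers closed on nothing. I'll triangulate the post numerically from the earlier frames and from now.

```bash
cat >> h.py <<'E'
def red(f,roi=None):
    hs=cv2.cvtColor(np.array(f["frame"]),cv2.COLOR_RGB2HSV)
    r=(((hs[...,0]<6)|(hs[...,0]>174))&(hs[...,1]>190)&(hs[...,2]>40)).astype(np.uint8)
    out=[]
    for k in cv2.findContours(r,0,2)[0]:
        if cv2.contourArea(k)>25:
            b=cv2.boxPoints(cv2.minAreaRect(k));e=[(b[i]+b[(i+1)%4])/2 for i in range(4)]
            d=[np.linalg.norm(b[i]-b[(i+1)%4]) for i in range(4)];i=int(np.argmin(d[:2]))
            out.append((cv2.contourArea(k),e[i].round(1),e[i+2].round(1)))
    return out
def tri(a,b):
    (o,d),(p,e)=a,b;s=np.linalg.lstsq(np.column_stack([d,-e]),p-o,rcond=None)[0]
    return ((o+d*s[0]+p+e*s[1])/2).round(4),np.linalg.norm(o+d*s[0]-p-e*s[1]).round(4)
E
python3 - <<'E'
from h import *
import pickle
g=pickle.load(open("side1.pkl","rb"));w=pickle.load(open("w4.pkl","rb"));w1=pickle.load(open("w1.pkl","rb"))
print("side1",red(g));print("w4",red(w));print("w1",red(w1))
n=eyes.grab_frame("wrist");s=eyes.grab_frame("side");pickle.dump((n,s),open("now.pkl","wb"))
print("wnow",red(n));print("snow",red(s))
cv2.imwrite("pics/n.png",n["frame"][:,:,::-1])
P=[.593,.034]
for z in(.15,.22): print(proj(g,[*P,z]),proj(w,[*P,z]),proj(n,[*P,z]),proj(s,[*P,z]))
s=monitor.sense();print(s["position"],R.from_quat(s["ee_rot"]).as_matrix().round(2).tolist())
E
```

```text
side1 []
w4 [(499.0, array([396.1, 365.7], dtype=float32), array([406.9, 407.3], dtype=float32))]
w1 [(310.0, array([408.3, 361.2], dtype=float32), array([419.2, 394. ], dtype=float32))]
wnow [(1059.5, array([343.9, 278.7], dtype=float32), array([301.9, 279.8], dtype=float32))]
snow []
(np.float64(320.7927406726655), np.float64(248.02905923011494)) (np.float64(395.1869194468999), np.float64(367.04773094166353)) (np.float64(323.7278255546666), np.float64(313.9390280694163)) (np.float64(320.7927406726655), np.float64(248.02905923011494))
(np.float64(320.4132219896355), np.float64(231.4565089973985)) (np.float64(406.1205853669941), np.float64(404.2298262229958)) (np.float64(323.91419981218627), np.float64(280.6377654221711)) (np.float64(320.4132219896355), np.float64(231.4565089973985))
[0.60444978 0.03502924 0.18403971] [[0.78, 0.09, 0.61], [0.07, -1.0, 0.05], [0.62, 0.0, -0.79]]
```

Run:
```python
from h import *
import pickle
n,s=pickle.load(open("now.pkl","rb"));g=pickle.load(open("side1.pkl","rb"))
V=np.array(n["view"])
for P in([.593,.034,.22],[.593,.034,.199],[.593,.034,.15],[.6044,.035,.184],[.593,.034,.199]): print(P,np.round(proj(n,P)),(V[:3,:3]@P+V[:3,3]).round(3))
h=cv2.cvtColor(n["frame"],cv2.COLOR_RGB2HSV)
r=(((h[...,0]<7)|(h[...,0]>173))&(h[...,1]>120)&(h[...,2]>25));dk=h[...,2]<45
gr=(h[...,1]<60)
for v in range(236,370,4): print(v,"".join("R" if r[v,u] else "#" if dk[v,u] else "g" if gr[v,u] else "." for u in range(240,410,3)))
for nm,f in(("side1",g),("now",s)):
    h=cv2.cvtColor(f["frame"],cv2.COLOR_RGB2HSV);m=((h[...,0]<8)|(h[...,0]>172))&(h[...,1]>140)
    ys,xs=np.nonzero(m[215:265,290:345]);print(nm,len(xs),xs.mean()+290 if len(xs) else 0,(ys.min()+215,ys.max()+215) if len(xs) else 0)
```

```text
[0.593, 0.034, 0.22] [324. 281.] [0.    0.016 0.156]
[0.593, 0.034, 0.199] [324. 293.] [0.    0.023 0.175]
[0.593, 0.034, 0.15] [324. 314.] [0.001 0.041 0.221]
[0.6044, 0.035, 0.184] [324. 277.] [0.    0.018 0.193]
[0.593, 0.034, 0.199] [324. 293.] [0.    0.023 0.175]
236 gggggggggg..............................gggggggggggggggg.
240 gggggggggg...............................ggggggggggggggg.
244 gggggggggg...............................#ggggggggggggggg
248 gggggggggg...............................#ggggggg####g##g
252 gggggggggg................................#####gg#####g##
256 ggggggggg.................................############g##
260 ggggggggg.................................#g######g#g#g#g
264 ggggggggg................RRRRRR...........####...........
268 ggggggggg..............RRRRRRRRRR........................
272 ggggggggg.............RRRRRRRRRRRR.......................
276 gggggggg.............RRRRRRRRRRRRRR......................
280 gggggggg.............RRRRRRRRRRRRRR......................
284 gggggggg.............RRRRRRRRRRRRRR......................
288 gggggggg.............
[... 679 characters left out ...]
###ggggg####ggggg#######...............
336 gggg..........#######ggggg####ggggg#######...............
340 ggg...........#######ggggg####gggggg######...............
344 gg............##########gg####ggg##########..............
348 g...........#############g####g#############.............
352 ............##################g##############............
356 ##.........##################################.........###
360 ###......######################################.......###
364 ###.################################################.####
368 #########################################################
side1 66 321.45454545454544 (np.int64(231), np.int64(247))
now 62 321.5 (np.int64(231), np.int64(247))
```

Fingertips show at v≈295 in every wrist picture, while the nominal TCP projects to v≈278. In the side view they also sat at the house's eaves. So the real fingertips are about 20–30 mm behind the nominal TCP, and the post at the expected position was squeezed past. I'll reopen, advance along the tool axis and grip again.

Run:
```python
from h import *
print("hold",env.hold_point_z)
p0,_=pose(35,.02);p1,_=pose(35,-.024)
env.movel(pose(35,.05)[0],velocity=.1);env.release();S("open")
g=env.movel(p1,velocity=.06,guard=5);S(g)
env.close_gripper(25);S("grip")
n=eyes.grab_frame("wrist")
h=cv2.cvtColor(n["frame"],cv2.COLOR_RGB2HSV)
r=(((h[...,0]<7)|(h[...,0]>173))&(h[...,1]>120)&(h[...,2]>25));dk=h[...,2]<45
for v in range(270,350,6): print(v,"".join("R" if r[v,u] else "#" if dk[v,u] else "g" if h[v,u,1]<60 else "." for u in range(240,410,4)))
```

```text
hold 0.0187
open 22.53 [0.5738 0.0324 0.2234] [ 0.3 -0.1 -1. ] 1.002 0.0
False 23.92 [0.6192 0.0363 0.1655] [ 0.5  0.6 -0.5] 0.999 0.0
grip 24.54 [0.6191 0.0363 0.1652] [-1.8 -1.2  1.5] 0.196 25.7
270 gggggg..........................##g##gg####
276 gggggg...........................########g#
282 ggggg............................#.........
288 ggggg.............RRRRRR...................
294 ggggg......gggggRRRRRRRRRR.#ggg............
300 ggggg......ggg#RRRRRRRRRRRR#ggg............
306 ggggg......ggg#RRRRRRRRRRRRRgggg...........
312 gggg..####gggg#RRRRRRRRRRRR#gggg####.......
318 gggg..####gggg#RRRRRRRRRRRR##gggg####......
324 gggg.#####ggg###RRRRRRRRRRR##gggg####......
330 gggg.####gggg###RRRRRRRRRRg##gggg#####.....
336 ggg.#####gggg###.RRRRRRRRRg##ggggg####.....
342 ggg.######ggg###gRRRRRRRRgg###ggg######....
348 gg##########g###gggRRRRRggg##gg#########...
```

Gripped: gap 0.196, about 17 mm, with the post visible between the pads. Now I'll turn it.

Run:
```python
from h import *
al0=35
for al in [41,49,57,65,73,81,89,97,105,112,118,123,127,130,132,134,136,138]:
    p,q=pose(al,-.024);g=env.movel(p,velocity=.05,frame=q,guard=35)
    s=monitor.sense();F=s["contact_force"];a=np.radians(al);t=np.array([-np.sin(a),np.cos(a)])
    print(al,g,round(s["clock"],2),F.round(1),"tan",round(F[:2]@t,1),round(s["finger_gap"],3))
    if g: break
```

```text
41 False 25.01 [-2.7 -5.   2. ] tan -2.0 0.197
49 False 25.51 [-2.7 -3.8  3.3] tan -0.4 0.198
57 False 26.01 [-3.7 -6.3  3.6] tan -0.3 0.196
65 False 26.51 [-3.6 -8.4  1.5] tan -0.3 0.196
73 False 27.01 [-2.7 -9.5  2.6] tan -0.2 0.197
81 False 27.51 [ -2.  -10.    0.7] tan 0.5 0.199
89 False 28.01 [  0.3 -11.2   0.4] tan -0.5 0.199
97 False 28.5 [  2.4 -11.   -1.1] tan -1.1 0.201
105 False 28.99 [  2.3 -11.3  -1.1] tan 0.7 0.197
112 False 29.44 [  4.8 -11.2  -1.2] tan -0.3 0.198
118 False 29.85 [  5.9 -12.1  -2.1] tan 0.4 0.2
123 False 30.21 [  6.7 -11.2  -1.6] tan 0.4 0.192
127 False 30.52 [  8.2 -10.6  -2.3] tan -0.2 0.194
130 False 30.8 [ 8.2 -9.6 -2.4] tan -0.2 0.195
132 False 31.05 [ 8.8 -9.9 -2. ] tan 0.1 0.198
134 False 31.3 [  7.6 -12.5  -0.3] tan 3.3 0.197
136 False 31.55 [  5.6 -14.4   0.6] tan 6.5 0.194
138 False 31.8 [  3.3 -15.2   2.5] tan 9.1 0.199
```

Run:
```python
from h import *
for al in [139,140,141]:
    p,q=pose(al,-.024);g=env.movel(p,velocity=.03,frame=q,guard=35)
    env.hold(.15);s=monitor.sense();F=s["contact_force"];a=np.radians(al);t=np.array([-np.sin(a),np.cos(a)])
    print(al,g,round(s["clock"],2),F.round(1),"tan",round(F[:2]@t,1),round(s["finger_gap"],3))
    if g or F[:2]@t<2: break
import pickle
n=eyes.grab_frame("wrist");s=eyes.grab_frame("side");pickle.dump((n,s),open("now2.pkl","wb"))
for nm,f in(("n",n),("s",s)):
    hs=cv2.cvtColor(f["frame"],cv2.COLOR_RGB2HSV)
    b=((hs[...,0]>100)&(hs[...,0]<125)&(hs[...,1]>150)).astype(np.uint8)
    print(nm,"blue",[(cv2.contourArea(k),cv2.boundingRect(k)) for k in cv2.findContours(b,0,2)[0] if cv2.contourArea(k)>15])
    rr=((hs[...,0]<8)|(hs[...,0]>172))&(hs[...,1]>140);rr=rr.astype(np.uint8)
    print("red",[(cv2.contourArea(k),cv2.boundingRect(k)) for k in cv2.findContours(rr,0,2)[0] if cv2.contourArea(k)>15])
for al in(134,136,138,140,142): 
    P=[*(AX+.109*np.array([np.cos(np.radians(al)),np.sin(np.radians(al))]))]
    print(al,np.round(proj(s,P+[.152]),1),np.round(proj(s,P+[.22]),1))
```

```text
139 False 32.2 [  7.3 -11.3  -1.1] tan 3.7 0.197
140 False 32.6 [11.3 -8.9 -1.3] tan -0.5 0.198
n blue []
red [(2008.0, (298, 297, 51, 52))]
s blue []
red [(138.0, (605, 277, 21, 12)), (33.0, (277, 250, 4, 15)), (417.5, (247, 86, 121, 34)), (139.5, (505, 84, 26, 11)), (24.0, (546, 66, 10, 9))]
134 [278.6 262.4] [277.2 246. ]
136 [278.4 263.1] [277.  246.7]
138 [278.1 263.8] [276.7 247.3]
140 [278.  264.5] [276.6 248. ]
142 [277.8 265.1] [276.4 248.7]
```

The tangential pull went from +9 N to zero at 140°, so the disc is in the stop. I'll release, retract and check the result numerically.

```bash
cat > fin.py <<'E'
from h import *
import pickle
env.release();env.hold(.3);S("rel")
env.movel(pose(140,.14)[0],velocity=.12);S("back")
q=list((R.from_euler("x",180,degrees=True)*R.from_euler("z",180,degrees=True)).as_quat())
env.reach([.36,-.06,.42],q);env.hold(.3);S("look")
f=eyes.grab_frame("wrist");pickle.dump(f,open("w5.pkl","wb"))
E
python3 fin.py
cat > chk.py <<'E'
from h import *
import pickle,sys
from pad import pads
f=pickle.load(open("w5.pkl","rb"))
print("red",red(f))
for al in(136,138,140,142):
    P=[*(AX+.109*np.array([np.cos(np.radians(al)),np.sin(np.radians(al))]))];print(al,[np.round(proj(f,P+[z]),1) for z in(.152,.22)])
im=f["frame"];hs=cv2.cvtColor(im,cv2.COLOR_RGB2HSV)
m=((hs[...,1]>165)&(hs[...,0]>8)&(hs[...,0]<25)).astype(np.uint8);m=cv2.morphologyEx(m,cv2.MORPH_OPEN,np.ones((3,3)))
for d in(105,):
    pa=np.radians(205+d);c=AX+.0708*np.array([np.cos(pa),np.sin(pa)]);u,v=proj(f,[*c,.24]);print("house exp",c,u,v)
for k in cv2.findContours(m,0,2)[0]:
    if cv2.contourArea(k)>600 and cv2.pointPolygonTest(cv2.convexHull(k),(u,v),True)>-30: print(cv2.contourArea(k),cv2.approxPolyDP(k,3,True).reshape(-1,2).tolist())
X=np.array([np.cos(pa+np.pi/2),np.sin(pa+np.pi/2)]);Y=np.array([-X[1],X[0]])
for n,l,w,z in[("eave",.043,.026,.06),("ridge",.043,0,.09)]:
  for sx in(1,-1):
    for sy in((1,-1) if w else (1,)): print(n,np.round(proj(f,[*(c+X*l*sx+Y*w*sy),.152+z]),0))
# front pad now (third pad) for stop angle
r,(xs,ys)=pads(f);h=cv2.cvtColor(r,cv2.COLOR_RGB2HSV)
E
python3 chk.py
```

```text
rel 33.67 [0.423  0.0614 0.161 ] [ 0.1 -0.7  0.7] 0.998 0.0
back 35.18 [ 0.4115 -0.014   0.3056] [-0.4  0.6 -0.4] 0.997 0.0
look 36.88 [ 0.36   -0.0601  0.4199] [ 0.1 -0.6  0.4] 1.003 0.0
red [(439.0, array([405.4, 236.4], dtype=float32), array([426.1, 263.9], dtype=float32))]
136 [array([414. , 243.7]), array([428.8, 264. ])]
138 [array([411.8, 241.6]), array([426.3, 261.6])]
140 [array([409.4, 239.5]), array([423.6, 259.2])]
142 [array([407. , 237.6]), array([420.8, 257. ])]
house exp [ 0.54900936 -0.08273595] 300.76262854234824 381.8389300829165
4848.0 [[293, 310], [269, 328], [267, 345], [258, 360], [285, 385], [286, 398], [295, 395], [307, 407], [324, 414], [325, 405], [338, 386], [331, 369], [335, 368], [335, 360], [332, 362], [328, 357], [335, 351]]
eave [344. 378.]
eave [309. 403.]
eave [294. 326.]
eave [259. 353.]
ridge [327. 410.]
ridge [273. 355.]
```

Run:
```python
from h import *
import pickle
for nm,C in(("w4",[(352,233),(277,270),(370,276)]),("w5",[(258,360),(307,407),(338,386)])):
    f=pickle.load(open(nm+".pkl","rb"));hs=cv2.cvtColor(f["frame"],cv2.COLOR_RGB2HSV)
    m=((hs[...,1]<60)).astype(np.uint8);u,v=map(int,proj(f,[*AX,.156]));mm=np.zeros_like(m);mm[v-20:v+20,u-20:u+20]=m[v-20:v+20,u-20:u+20]
    k=max(cv2.findContours(mm,0,2)[0],key=cv2.contourArea);(cu,cv_),rad=cv2.minEnclosingCircle(k);hub=onplane(f,cu,cv_,.154);print(nm,"hub",cu,cv_,rad,hub.round(4))
    P=[onplane(f,*c,.212)[:2] for c in C]
    d=[np.linalg.norm(P[i]-P[j]).round(4) for i,j in((0,1),(1,2),(0,2))]
    i,j=[((0,1),(1,2),(0,2))][0][int(np.argmax(d))];c=(P[i]+P[j])/2   # diagonal mid
    i2,j2=[((0,1),(1,2),(0,2))][0][int(np.argsort(d)[1])];L=P[i2]-P[j2]
    r=c-hub[:2];print("sides",d,"centre",c.round(4),"rad",np.linalg.norm(r).round(4),"ang",np.degrees(np.arctan2(r[1],r[0])).round(1)%360,"len dir",np.degrees(np.arctan2(L[1],L[0])).round(1)%180)
    # disc: pads seen, rectified about the hub at z=.152
    from pad import pads
    rct,_=pads(f);h=cv2.cvtColor(rct,cv2.COLOR_RGB2HSV)
    b=((h[...,0]>8)&(h[...,0]<22)&(h[...,1]>120)&(h[...,2]>130)).astype(np.uint8)
    Y,X=np.mgrid[:800,:800];hr=(.65-hub[0])/.4*799;hc=(.2-hub[1])/.4*799;b[(Y-hr)**2+(X-hc)**2>225**2]=0
    b=cv2.morphologyEx(cv2.morphologyEx(b,cv2.MORPH_CLOSE,np.ones((9,9))),cv2.MORPH_OPEN,np.ones((15,15)))
    for k in cv2.findContours(b,0,2)[0]:
        if cv2.contourArea(k)>8000:
            (x,y),sz,a=cv2.minAreaRect(k);dx,dy=-(y-hr)/2,-(x-hc)/2;print(" blob",np.array(sz)/2,"rad",np.hypot(dx,dy),"ang",np.degrees(np.arctan2(dy,dx))%360,a)
```

```text
w4 hub 348.6758728027344 306.4748840332031 14.405193328857422 [ 0.5048 -0.0279  0.154 ]
sides [np.float64(0.0863), np.float64(0.0965), np.float64(0.0504)] centre [ 0.4378 -0.0587] rad 0.0737 ang 204.7 len dir 117.3
 blob [44. 66.] rad 75.53790887633602 ang 108.50248744398755 90.0
 blob [112.23056793 195.86524963] rad 43.489633998198194 ang 272.00766903005274 15.685906410217285
w5 hub 348.5869445800781 306.7391357421875 14.589402198791504 [ 0.5053 -0.028   0.154 ]
sides [np.float64(0.0822), np.float64(0.0454), np.float64(0.0954)] centre [ 0.5583 -0.0869] rad 0.0793 ang 311.9 len dir 40.80000000000001
 blob [ 65.02188873 100.88540649] rad 70.264821880902 ang 190.57776987919678 79.25414276123047
```

Run:
```python
from h import *
import pickle
env.reach([.46,-.22,.40],list(down(0)));env.hold(.3);S("v")
f=eyes.grab_frame("wrist");pickle.dump(f,open("w6.pkl","wb"))
V=np.array(f["view"]);print("cam",-V[:3,:3].T@V[:3,3])
hs=cv2.cvtColor(f["frame"],cv2.COLOR_RGB2HSV)
A=np.array([.505,-.028]);u,v=map(int,proj(f,[*A,.154]));m=np.zeros((480,640),np.uint8);m[max(v-22,0):v+22,u-22:u+22]=(hs[max(v-22,0):v+22,u-22:u+22,1]<60)
k=max(cv2.findContours(m,0,2)[0],key=cv2.contourArea);c,rad=cv2.minEnclosingCircle(k);print("hub",c,rad,onplane(f,*c,.154))
m=((hs[...,1]>165)&(hs[...,0]>8)&(hs[...,0]<25)).astype(np.uint8);m=cv2.morphologyEx(m,cv2.MORPH_OPEN,np.ones((3,3)))
pa=np.radians(310.6);c=A+.07*np.array([np.cos(pa),np.sin(pa)]);u,v=proj(f,[*c,.24])
for k in cv2.findContours(m,0,2)[0]:
    if cv2.contourArea(k)>600 and cv2.pointPolygonTest(cv2.convexHull(k),(u,v),True)>-30: print(cv2.contourArea(k),cv2.minAreaRect(cv2.convexHull(k)),cv2.approxPolyDP(cv2.convexHull(k),4,True).reshape(-1,2).tolist())
X=np.array([np.cos(pa+np.pi/2),np.sin(pa+np.pi/2)]);Y=np.array([-X[1],X[0]])
for n,l,w,z in[("foot",.0385,.023,0),("eave",.043,.026,.06),("ridge",.043,0,.09)]:
  for sx in(1,-1):
    for sy in((1,-1) if w else (1,)): print(n,np.round(proj(f,[*(c+X*l*sx+Y*w*sy),.152+z]),0))
b=((hs[...,0]>100)&(hs[...,0]<125)&(hs[...,1]>150)).astype(np.uint8)
for k in cv2.findContours(b,0,2)[0]:
    if cv2.contourArea(k)>50: print("blue",cv2.minAreaRect(k),[onplane(f,*p[0],.148).round(3)[:2].tolist() for p in cv2.approxPolyDP(k,3,True)])
for yw in(8,10.6):
    a=np.radians(180+40+yw);print("catch exp",yw,A+.15*np.array([np.cos(a),np.sin(a)]))
```

```text
v 38.48 [ 0.4599 -0.2198  0.4002] [ 0.  -0.  -0.1] 0.997 0.0
cam [ 0.45853462 -0.1449894   0.57909171]
hub (373.0, 0.0) 13.000100135803223 [ 0.50513285 -0.04064899  0.154     ]
7096.5 ((440.4602355957031, 39.506690979003906), (64.3155746459961, 138.8182373046875), 49.4846076965332) [[498, 0], [498, 31], [418, 101], [401, 100], [375, 65], [378, 54], [438, 0]]
foot [437.  -2.]
foot [465.  39.]
foot [372.  57.]
foot [401.  95.]
eave [460. -32.]
eave [496.  24.]
eave [374.  47.]
eave [411.  98.]
ridge [494. -15.]
ridge [400.  69.]
blue ((276.1584167480469, 115.58416748046875), (30.817567825317383, 21.53008270263672), 39.289405822753906) [[0.404, -0.128], [0.394, -0.143], [0.417, -0.158], [0.428, -0.144]]
catch exp 8 [ 0.40463041 -0.13947172]
catch exp 10.6 [ 0.40979042 -0.14391004]
```

The catch position puts the stand yaw at 10.6°, which matches the settled pad exactly, so the turntable is in the stop. The house is about 6 mm off the pad centre, aligned and upright, within the 15 mm tolerance.

```bash
python3 -c "
from h import *
print(job.hand_in())"
```

```text
the job is handed in; nothing more can be done
None
```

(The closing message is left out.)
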